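# Take a contact-probe reading on the ring mark of a tilted sample

### The arm

A 6-joint arm with a two-finger parallel gripper is mounted at the origin on a cart in front of the work surface, level with it; the furniture and walls round the work are solid. World frame = base frame: x ahead of the robot, y to its left, z up, the work surface at z = 0. Lengths are in m, angles in rad, forces in N, time in s.
With the tool pointing down it reaches from about 0.2 to 0.875 m from the base axis. Payload 3.4 kg.
Tool frame: the origin (TCP) lies between the finger pads; the fingertips stand 25 mm ahead of it and the grasp point (between the pads) lies 6 mm ahead of it (r.nose_length is the z of the fingertips in the tool frame, in m); z points along the fingers, y is the line along which they close (so a half turn about z gives the same grasp; the last joint's range is limited). The gripper opens to 94 mm and grips with 3 to 60 N. Pads are 16 mm wide; open, the fingers measure 119 mm over their backs; the gripper's body (75 mm by 177 mm) begins 78 mm behind the grasp point.
Start: joints at [1.02, 0.276, 1.505, -0, 1.361, -0.121], TCP at [0.24, 0.523, 0.201] pointing down, gripper open.
Joint ranges: [-2.89, 2.89], [-0.75, 2.08], [0.22, 2.7], [-1.18, 4.32], [0.11, 2.71], [-2.7, 2.7]. Speed limits (rad/s): [2.57, 2.57, 3.14, 3.14, 3.14, 3.14].

### API

Orientations are given as a unit quaternion [w, x, y, z].
In Python, from plant import r, gripper_to, inverse_kinematics, vision, models, telemetry gives the robot as it stands. Calls block until the motion is done:
- r.move_to(position, orientation): joint-space move of the TCP to a pose.
- r.move_l(position, rot=None, vel=0.15, guard=None): straight line of the TCP; rot=None keeps the orientation; vel is the mean speed in m/s. With guard (N) it stops when the force on the tool has changed by that much, and returns True; else False.
- r.movej(angles): joint-space move.
- gripper_to(opening, f_grip=None): finger opening in m; f_grip is the grip in N (None keeps the last); returns when the fingers have stopped.
- r.hold(seconds).
- inverse_kinematics(position, orientation): joint angles nearest the present ones, or None.
- vision.snapshot(name): name is "scene" or "top" or "wrist"; returns the picture (384x512x3 uint8, red, green, blue); there is no depth.
- vision.get_calibration(name): a dict with "fx", "fy", "cx", "cy" (pixels), "position" and "orientation" of the camera in the world. Camera axes: x right, y down, z forward; pixel columns grow to the right and rows downward; lengths in m; the calibration is good to about 2 mm. A picture is of the moment at which its call begins: read the wrist's pose just before it. get_calibration takes no time and is no camera call; for the wrist camera it gives the pose at the moment of the call.
A pose or a line that the arm cannot do raises r.PlanningError and nothing moves.
- r.sign_off(): hands the job in; it is judged then, once.
Trained networks look in the newest picture that a camera, given by its name, has taken for a name from the list of things; names that differ only in an ending like _2 or _b are one class to them, and where a whole thing is asked for, a point or a joint stands for the part that bears it (a point fixed in the world has none). Each returns a list of dicts, best first, with "score" (0 to 1); they miss things now and then, are a little off and sometimes report something else, mostly with a low value. They report only what shows in the picture. A call takes as long as a camera call.
- models.boxes_of(thing, camera): "at" ([x, y, z] in m, in world coordinates, good to about 4 mm: the middle of the surface that is visible of it).
- models.regions_of(thing, camera): "pixels" (384x512 bool, what is visible of it).
- models.mark_of(thing, camera): "at" ([x, y, z] in m, in world coordinates, good to about 4 mm: a listed point, or the origin of a listed thing).
Readings, each from a call of its own:
- telemetry.current_t(): time.
- telemetry.current_joints(): joint angles.
- telemetry.current_dq(): joint speeds.
- telemetry.current_joint_efforts(): joint torques, N m.
- telemetry.current_ee_pos(): TCP position.
- telemetry.current_tool_rot(): TCP orientation.
- telemetry.current_wrist_force(): force on the tool from outside, world axes, zero at the start.
- telemetry.current_torque(): the same for the moment, N m.
- telemetry.current_opening(): finger opening in m.
- telemetry.current_finger_force(): force on a finger pad.
Only numpy, scipy, OpenCV 4.12 (cv2) and the standard library are available. Lean on these libraries where they do the work, as an engineer would, in place of code of your own. Each camera call takes 0.05 s, during which the arm holds its last target. There are 200 camera calls.

### The job

Draw the hand probe out of its stand and take a reading on the sample plate of the tilting stage: hold the probe square to the sloping plate, with the point of its sprung tip inside the ring mark (not the cross or the square) and the spring pushed about half way in. Touch the plate gently and only at the ring, leave the stage's setting and the other things as they are, and finish while still holding the probe there.

Things in the scene. Friction and masses are not known exactly. Their poses are not given: they have to be found in the camera images.
- probe: probe upright in the stand, 0.14 to 0.23 kg. Origin: underside centre of its steel collar (36 mm across, 6 thick); z along it, tip to handle. Above the collar a square grey handle 24 x 24 mm, flats square to the probe's x and y, 65 long (grip 42 mm above the origin). Below: barrel 16 mm across, 50 long, then the sprung tip, foot 12 mm across, its point 75 mm below the origin when free
- probe_point (a point): the point of the probe's sprung tip, on the probe's axis; 75 mm below probe when not pressed
- probe_tip (a joint): how far the sprung tip is pushed into the barrel: 0 m = free, 0.016 m = fully in (hard stop). The spring needs 1 N to start and 0.5 N more for each mm: 5 N at half way (0.008 m)
- stand: fixed white stand, origin at the centre of its underside, z up. Base 90 x 90 mm; grey top plate 60 x 80 mm, its top 170 mm above the worktop, with a 22 mm hole in the middle where the probe's barrel hangs, the collar resting on the plate, the tip 95 mm above the worktop. Lift the probe at least 80 mm straight up to clear it. The centrifuges behind and at the right are 260 and 320 mm high
- stage: fixed dark tilting stage, base 104 x 112 mm; origin underside centre, z up. A pivot along its y axis, 106 mm up, carries a round aluminium plate 100 mm across, 10 thick, top face 24 mm from the pivot. The face leans 8 to 24 degrees towards the stage's -x side; the plate is turned about its own axis at random. Clamped by friction, it stays under a light push
- ring_mark (a point): centre of the ring mark (thin black circle 20 mm across) on the plate's top face, 28 mm from the plate's centre; its z axis points straight out of the plate's face. Two other marks, a diagonal cross and a square outline, lie at the same distance, 120 degrees apart
- marker: bystander: felt marker 135 mm long, 15 mm thick, lying on the worktop between stage and stand; origin at the centre of its underside
- tape: bystander: roll of tape 91 mm across, 19 mm high, lying flat; origin at the centre of its underside
- beaker: bystander: clear beaker 74 mm across, 86 mm high; origin at the centre of its underside
- timer: bystander: small lab timer 62 x 62 x 18 mm; origin at the centre of its underside
- vial: bystander: white vial 23 mm across, 52 mm high; origin at the centre of its underside
- brown_vial: bystander: brown vial 23 mm across, 52 mm high; origin at the centre of its underside

How it is judged:
By the outcome, as a careful person would: the job done as asked, in the order asked, and still so for the second after the job is handed in, while the arm keeps its last pose, push and grip.
It also fails if it takes over 38 s, if anything falls off the work surface, if the arm or the gripper's body presses on something with over 40 N, if the wrist force passes 120 N, or if a joint passes its speed limit or range.

## Working session

There is one attempt and no reset: what is moved stays moved. The work goes in short steps, each a Python script; the robot and the scene stay as the last script left them, time stands still between calls to the robot, and variables do not carry over. Pictures are saved under pics/ and viewed, at most 10 in all, crops included, and the job is handed in when it is done.

```bash
ls; mkdir -p pics; cat > h.py <<'E'
import numpy as np, cv2
from scipy.spatial.transform import Rotation as R
from plant import r, gripper_to, inverse_kinematics, vision, models, telemetry
def Rq(q): return R.from_quat([q[1],q[2],q[3],q[0]])
def qR(rot): x=rot.as_quat(); return [x[3],x[0],x[1],x[2]]
def save(im,name,s=1.5): cv2.imwrite('pics/'+name,cv2.resize(im[:,:,::-1],None,fx=s,fy=s))
def proj(c,p):
    v=Rq(c['orientation']).inv().apply(np.atleast_2d(p)-c['position'])
    return np.c_[c['fx']*v[:,0]/v[:,2]+c['cx'],c['fy']*v[:,1]/v[:,2]+c['cy']]
def ray(c,uv):
    uv=np.atleast_2d(uv); d=np.c_[(uv[:,0]-c['cx'])/c['fx'],(uv[:,1]-c['cy'])/c['fy'],np.ones(len(uv))]
    return Rq(c['orientation']).apply(d)
E
python3 - <<'E'
from h import *
np.set_printoptions(precision=4,suppress=True)
ims={}
for c in ['scene','top']:
    ims[c]=vision.snapshot(c); k=vision.get_calibration(c); print(c,k['position'],k['orientation'],k['fx'])
    for t in ['probe','probe_point','stand','stage','ring_mark','marker','tape','beaker','timer','vial','brown_vial']:
        print(c,t,[(np.round(d['at'],4),round(d['score'],2)) for d in models.mark_of(t,c)[:2]])
im=np.vstack([ims['scene'],ims['top']]); save(im,'a.png',600/768)
save(ims['top'],'top.png'); print(telemetry.current_t())
E
```

```text
pics
scene [0.5345 0.7409 0.9232] [-0.0011 -0.02    0.9235 -0.3831] 457.9033286200125
scene probe [(array([ 0.411 , -0.2777,  0.1722]), 0.84)]
scene probe_point [(array([ 0.4114, -0.2731, -0.0028]), 0.66)]
scene stand [(array([ 0.4147, -0.2739, -0.0015]), 0.59)]
scene stage [(array([ 0.4983, -0.01  , -0.0007]), 0.9)]
scene ring_mark [(array([0.4982, 0.0138, 0.1331]), 0.85)]
scene marker [(array([ 0.3921, -0.1325, -0.0009]), 0.65), (array([ 0.7459,  0.1316, -0.0013]), 0.42)]
scene tape []
scene beaker [(array([0.5006, 0.0152, 0.1347]), 0.64)]
scene timer [(array([ 0.6174,  0.2005, -0.0024]), 0.66)]
scene vial [(array([ 0.6871,  0.1596, -0.0055]), 0.62)]
scene brown_vial [(array([ 0.7429,  0.129 , -0.004 ]), 0.44)]
top [ 0.4507 -0.102   1.0434] [-0.0573  0.706  -0.705   0.0344] 391.18269146626994
top probe [(array([ 0.4137, -0.277 ,  0.1714]), 0.7)]
top probe_point []
top stand [(array([ 0.4086, -0.2767, -0.0003]), 0.76), (array([0.7469, 0.1299, 0.0009]), 0.73)]
top stage [(array([ 0.4943, -0.0166, -0.0008]), 0.95)]
top ring_mark [(array([0.5043, 0.0146, 0.1286]), 0.96)]
top marker [(array([ 0.3945, -0.1342,  0.0002]), 0.65), (array([ 0.4113, -0.2773,  0.1701]), 0.43)]
top tape [(array([ 0.547 , -0.3713, -0.0009]), 0.6), (array([ 0.7454,  0.1313, -0.0003]), 0.16)]
top beaker [(array([ 0.6165, -0.3438, -0.0003]), 0.59)]
top timer [(array([0.6154, 0.1992, 0.0029]), 0.81)]
top vial [(array([0.6883, 0.1584, 0.0019]), 0.67)]
top brown_vial [(array([0.7459, 0.1285, 0.0015]), 0.47)]
1.2
```

View pics/top.png

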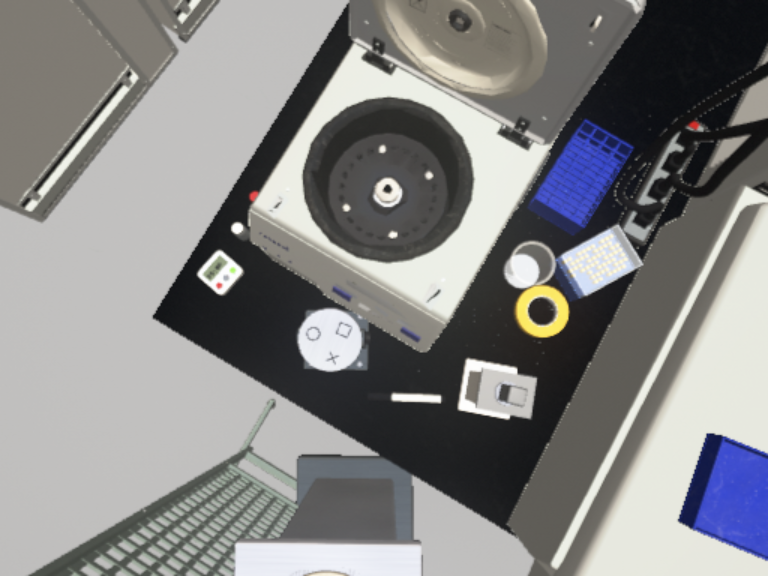

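View pics/a.png

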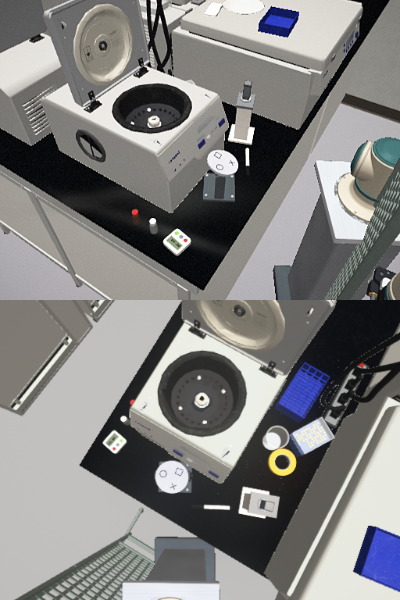

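The top view shows the plate at (332,339), with the ring at its upper left (313,333), the square at (344,329) and the cross at (333,357). The probe stands at (512,393). Next is a closer look with the wrist camera, first over the stage and then over the stand.

```bash
python3 - <<'E'
from h import *
np.set_printoptions(precision=4,suppress=True)
def camT():
    k=vision.get_calibration('wrist'); Rt=Rq(telemetry.current_tool_rot()); p=telemetry.current_ee_pos()
    return Rt.inv().apply(k['position']-np.array(p)),(Rt.inv()*Rq(k['orientation'])).as_matrix(),k
o,M,k=camT(); print(o,M,k['fx'],Rq(telemetry.current_tool_rot()).as_matrix())
# keep present tool orientation, put camera over target
Rt=Rq(telemetry.current_tool_rot())
def look(target,h,name):
    look_dir=Rt.apply(M[:,2]); cam=np.array(target)-look_dir*h
    p=cam-Rt.apply(o); print(name,'tcp',p)
    r.move_to(list(p),qR(Rt)); 
    k=vision.get_calibration('wrist'); im=vision.snapshot('wrist'); save(im,name+'.png'); np.save(name+'.npy',im)
    import pickle; pickle.dump(k,open(name+'.pkl','wb'))
look([0.495,0.0,0.12],0.33,'stage')
for t in ['ring_mark','stage']: print(t,[(np.round(d['at'],4),round(d['score'],2)) for d in models.mark_of(t,'wrist')[:2]])
reg=models.regions_of('stage','wrist'); np.save('stagereg.npy',reg[0]['pixels']) if reg else print('none')
print(telemetry.current_t())
E
```

```text
[ 0.0667  0.0003 -0.184 ] [[-0.0006 -0.9725 -0.2331]
 [ 1.     -0.0007  0.0004]
 [-0.0006 -0.2331  0.9725]] 303.402182472457 [[-0.9091  0.4167  0.    ]
 [ 0.4167  0.9091  0.0001]
 [-0.      0.0001 -1.    ]]
stage tcp [0.4855 0.0039 0.257 ]
ring_mark [(array([0.4984, 0.0087, 0.13  ]), 0.91)]
stage [(array([ 0.4979, -0.0119,  0.0008]), 0.67)]
3.475
```

View pics/stage.png

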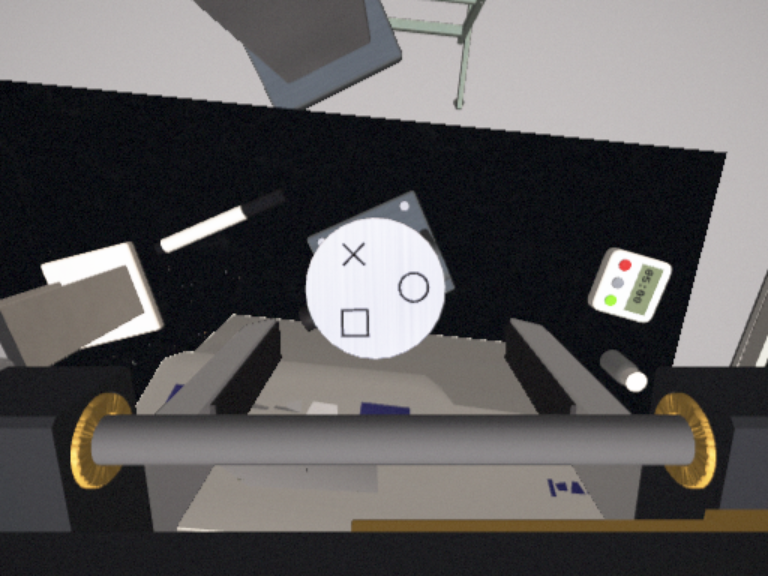

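The wrist view shows the plate at (375,288) with the ring at (413,287), the cross at (353,254) and the square at (355,323). I'll crop the plate from all three views and fit the stage model to them.

```bash
python3 - <<'E'
from h import *
import pickle
P=np.array([0.497,-0.003,0.13]); out=[];K={'wrist':pickle.load(open('stage.pkl','rb'))};I={'wrist':np.load('stage.npy')}
for c in ['scene','top']: K[c]=vision.get_calibration(c); I[c]=vision.snapshot(c)
pickle.dump((K,I),open('views.pkl','wb'))
for c,h,s in [('wrist',65,4),('scene',32,8),('top',32,8)]:
    u,v=proj(K[c],P)[0].astype(int); cr=I[c][v-h:v+h,u-h:u+h]; print(c,u-h,v-h,s)
    out.append(cv2.resize(cr,(390,390) if 0 else (h*2*s//2,h*2*s//2),interpolation=cv2.INTER_CUBIC))
n=max(o.shape[0] for o in out); out=[cv2.copyMakeBorder(o,0,n-o.shape[0],0,0,cv2.BORDER_CONSTANT) for o in out]
save(np.hstack(out),'crops.png',1)
E
```

```text
wrist 194 129 4
scene 249 177 8
top 183 191 8
```

View pics/crops.png

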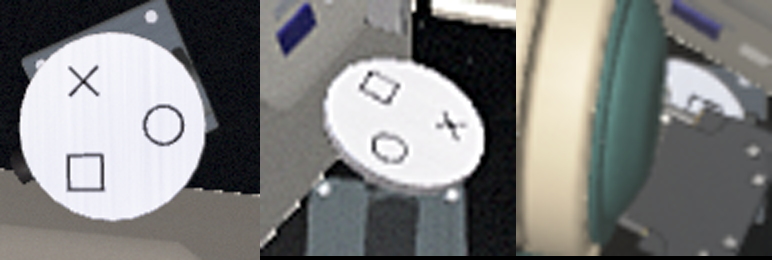

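```bash
cat > fit.py <<'E'
from h import *
import pickle
from scipy.optimize import least_squares
np.set_printoptions(precision=4,suppress=True)
K,I=pickle.load(open('views.pkl','rb'))
I['top']=cv2.resize(cv2.imread('pics/top.png')[:,:,::-1],(512,384),interpolation=cv2.INTER_AREA)
def seg(im,c0,half,s=4):
    u0,v0=int(c0[0]-half),int(c0[1]-half)
    g=cv2.resize(im[v0:v0+2*half,u0:u0+2*half].min(axis=2),None,fx=s,fy=s,interpolation=cv2.INTER_CUBIC)
    to=lambda p:(np.asarray(p,float)+.5)/s-.5+[u0,v0]
    n=g.shape[0]; lev=np.median(g[n//2-n//6:n//2+n//6,n//2-n//6:n//2+n//6])
    w=(g>lev*0.80).astype(np.uint8); w=cv2.morphologyEx(w,cv2.MORPH_OPEN,np.ones((5,5)))
    cs,_=cv2.findContours(w,cv2.RETR_EXTERNAL,cv2.CHAIN_APPROX_NONE)
    c=max(cs,key=cv2.contourArea); hull=cv2.convexHull(c)
    el=cv2.fitEllipse(c if len(c)<5 else cv2.convexHull(c))
    m=np.zeros_like(g); cv2.drawContours(m,[hull],-1,1,-1); m=cv2.erode(m,np.ones((13,13)))
    d=((g<lev*0.78)&(m>0)).astype(np.uint8); d=cv2.morphologyEx(d,cv2.MORPH_CLOSE,np.ones((5,5)))
    cs,_=cv2.findContours(d,cv2.RETR_EXTERNAL,cv2.CHAIN_APPROX_NONE)
    cs=sorted(cs,key=cv2.contourArea)[-3:]
    marks=[to(np.array(cv2.minEnclosingCircle(c)[0])) for c in cs]
    # ellipse boundary points
    (cx,cy),(A,B),an=el; t=np.linspace(0,2*np.pi,24,endpoint=False); a=np.deg2rad(an)
    pts=np.c_[cx+A/2*np.cos(t)*np.cos(a)-B/2*np.sin(t)*np.sin(a),cy+A/2*np.cos(t)*np.sin(a)+B/2*np.sin(t)*np.cos(a)]
    return to(pts),to((cx,cy)),(A/s,B/s,an),marks,g
def plate(p):
    x,y,yaw,tilt,_=p[:5]
    # face leans toward stage -x : normal tilts to -x
    Rm=(R.from_euler('z',yaw)*R.from_euler('y',-tilt)); return Rm,np.array([x,y,.106])+Rm.apply([0,0,.024])
def face(p,q): # polar on plate
    Rm,c=plate(p); return c+Rm.apply(q)
def circ(ph,rr): return np.c_[rr*np.cos(ph),rr*np.sin(ph),0*ph]
E
cat > run.py <<'E'
from fit import *
obs={}
for c,half in [('wrist',65),('scene',30),('top',30)]:
    c0=(250,192) if c=='wrist' else ((282,207) if c=='scene' else (221,226))
    e,cen,ax,mk,g=seg(I[c],c0,half); print(c,cen,ax,[m.round(1) for m in mk]); obs[c]=(e,cen,mk)
pickle.dump(obs,open('obs.pkl','wb'))
E
python3 run.py
```

```text
wrist [249.5168 191.6158] (92.6136474609375, 94.02477264404297, 158.61630249023438) [array([235.5, 169.1]), array([275.3, 191.1]), array([236.3, 215. ])]
scene [284.6804 207.1991] (29.14190101623535, 41.7178840637207, 114.71730041503906) [array([296.4, 208. ]), array([278.4, 198.2]), array([280.9, 213.4])]
top [219.5676 226.2378] (41.2571907043457, 42.109500885009766, 108.3632583618164) [array([206.6, 223.9]), array([221.5, 238.2]), array([208.8, 221.8])]
```

```bash
cat > run2.py <<'E'
from fit import *
obs=pickle.load(open('obs.pkl','rb'))
M={'wrist':[(275.3,191.1),(236.3,215.),(235.5,169.1)],'scene':[(280.9,213.4),(278.4,198.2),(296.4,208.)],'top':[(208.8,221.8),(229.3,219.4),(221.7,238.2)]}
cams=['wrist','scene','top']
def res(p,use=cams):
    out=[]; a=p[4]
    mk=face(p,circ(a+np.deg2rad([0,-120,120]),.028)); el=face(p,circ(np.linspace(0,2*np.pi,180),.05))
    for i,c in enumerate(cams):
        d=p[5+3*i:8+3*i]; out+=list(d/.0015)
        if c not in use: continue
        k=K[c]; sig=.35 if c!='top' else .6
        out+=list(((proj(k,mk+d)-M[c])/sig).ravel())
        if c=='top': continue
        q=proj(k,el+d); e=obs[c][0]
        # compare by centre & covariance of ellipse-> distance radial
        for pt in e[::2]:
            j=np.argmin(((q-pt)**2).sum(1)); t=q[(j+1)%179]-q[j-1 if j else 178]; n=np.array([t[1],-t[0]])/np.linalg.norm(t); out.append((n@(q[j]-pt))/.6)
    return np.array(out)
def solve(use=cams):
    best=None
    for y in np.linspace(-3,3,7):
        s=least_squares(res,[.497,-.012,y,.25,.6-y]+[0]*9,args=(use,),loss='soft_l1')
        if s.x[3]<0: continue
        if best is None or s.cost<best.cost: best=s
    return best
if __name__=='__main__':
  for use in [cams,['wrist','scene'],['scene'],['wrist','top']]:
    s=solve(use); p=s.x; Rm,c=plate(p)
    print(use,s.cost,p[:2],np.rad2deg(p[2:5]),'n',Rm.as_matrix()[:,2],'ring',face(p,circ(np.array([p[4]]),.028))[0]); 
    if use==cams: print(p[5:],res(p)[:60].round(1)); pickle.dump(p,open('p.pkl','wb'))
  p=pickle.load(open('p.pkl','rb')); J=s.jac
  b=R.from_euler('z',p[2]).apply([[.052,.056,0],[-.052,.056,0],[.052,-.056,0],[-.052,-.056,0]])+[p[0],p[1],0.012]
  print('base corners wrist x1.5',proj(K['wrist'],b)*1.5)
E
python3 run2.py
```

```text
['wrist', 'scene', 'top'] 3.8622006103174416 [ 0.4957 -0.0124] [ 0.5132 14.6148 66.7583] n [-0.2523 -0.0023  0.9676] ring [0.5001 0.0134 0.132 ]
[ 0.0008  0.0004 -0.0012 -0.0006  0.0002 -0.0001 -0.0001 -0.0006 -0.0001] [ 0.5  0.3 -0.8 -0.4  0.2  0.1 -1.1 -0.3  0.3 -0.4 -0.1  0.2  0.1 -0.3
 -0.6 -0.7 -0.4 -0.1 -0.1 -0.4 -0.5 -0.4  0.1 -0.1 -0.6  0.6 -0.2  0.7
 -0.9 -0.1  0.6  0.6  0.4  0.  -0.2 -0.2 -0.2 -0.3 -0.5 -0.5 -0.1  0.3
 -0.1 -0.4 -0.  -0.1  0.2  0.  -0.1 -0.3 -0.2]
['wrist', 'scene'] 3.645137489165174 [ 0.4958 -0.012 ] [ 0.5679 14.6069 66.7017] n [-0.2522 -0.0025  0.9677] ring [0.5002 0.0138 0.132 ]
['scene'] 1.6525354117870903 [ 0.495  -0.0121] [ 0.1737 14.6337 66.8994] n [-0.2526 -0.0008  0.9676] ring [0.4995 0.0136 0.132 ]
['wrist', 'top'] 1.9852558791439423 [ 0.496  -0.0123] [ 2.7415 14.3881 64.6028] n [-0.2482 -0.0119  0.9686] ring [0.5004 0.0132 0.1322]
base corners wrist x1.5 [[455.2151 286.7902]
 [410.6635 187.7306]
 [351.7723 333.1814]
 [303.0808 239.0082]]
```

The three views agree well and the base corners match. The tilt is 14.6°, the stage yaw about 0.5°, and the ring is at (0.500, 0.013, 0.132). Now the look over the probe.

```bash
python3 - <<'E'
from h import *
import pickle
np.set_printoptions(precision=4,suppress=True)
Rt=R.from_matrix(np.array([[-1,0,0],[0,1,0],[0,0,-1.]]))  # x_tool=-x, closing along y
o=np.array([.0667,.0003,-.184]); z=np.array([-.2331,.0004,.9725])
cam=np.array([.413,-.277,.235])-Rt.apply(z)*.25; p=cam-Rt.apply(o); print(p)
p[2]=max(p[2],.33); 
r.move_to(list(p),qR(Rt))
k=vision.get_calibration('wrist'); im=vision.snapshot('wrist'); save(im,'probe.png'); pickle.dump((k,im),open('probe.pkl','wb'))
for t in ['probe','stand']: print(t,[(np.round(d['at'],4),round(d['score'],2)) for d in models.mark_of(t,'wrist')[:2]])
print(k['position'],telemetry.current_joints(),telemetry.current_t())
E
```

```text
[ 0.4214 -0.2774  0.2941]
probe [(array([ 0.408 , -0.2755,  0.1666]), 0.85), (array([0.5004, 0.0114, 0.1309]), 0.43)]
stand [(array([ 0.4117, -0.2785, -0.0009]), 0.58)]
[ 0.355  -0.2768  0.5137] [-0.7182  0.1208  1.3965  0.0004  1.6249 -2.2906] 4.8667
```

View pics/probe.png

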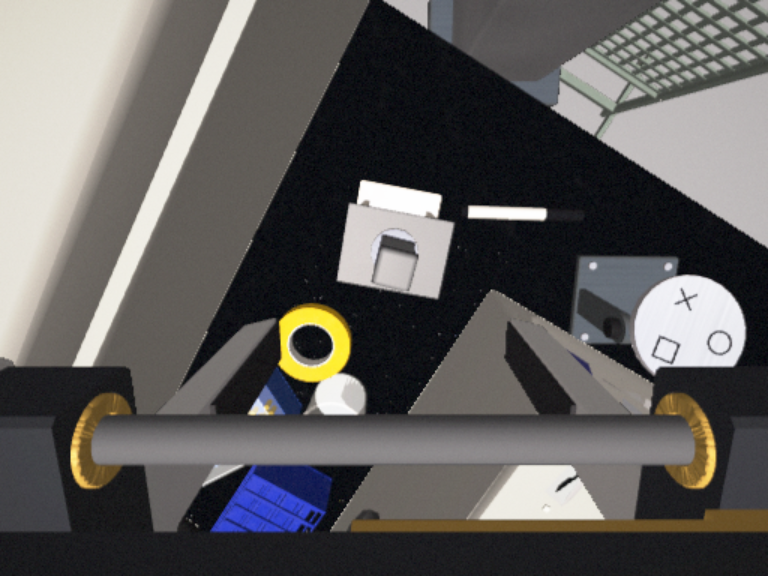

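The view shows the handle top at (396,270). The stand plate's corners are at (348,203), (454,221), (439,298) and (337,280). I'll turn these into positions at their known heights.

```bash
python3 - <<'E'
from h import *
import pickle
np.set_printoptions(precision=4,suppress=True)
k,im=pickle.load(open('probe.pkl','rb'))
def at(px,z):
    d=ray(k,np.array(px)/1.5); c=np.array(k['position']); return (c+d*((z-c[2])/d[:,2])[:,None])[:,:2]
S=at([(348,203),(454,221),(439,298),(337,280)],.170); print(S,S.mean(0),np.linalg.norm(np.diff(S,axis=0),axis=1))
print(np.rad2deg(np.arctan2(*(S[1]-S[0])[::-1])),np.rad2deg(np.arctan2(*(S[2]-S[1])[::-1])))
print('handle',at([(396,270)],.241))
save(im[125:205,215:315],'pc.png',6)
E
```

```text
[[ 0.376  -0.3094]
 [ 0.3894 -0.23  ]
 [ 0.4494 -0.2399]
 [ 0.4349 -0.3193]] [ 0.4124 -0.2747] [0.0805 0.0608 0.0807]
80.4181994215143 -9.347871735039142
handle [[ 0.4121 -0.2743]]
```

View pics/pc.png

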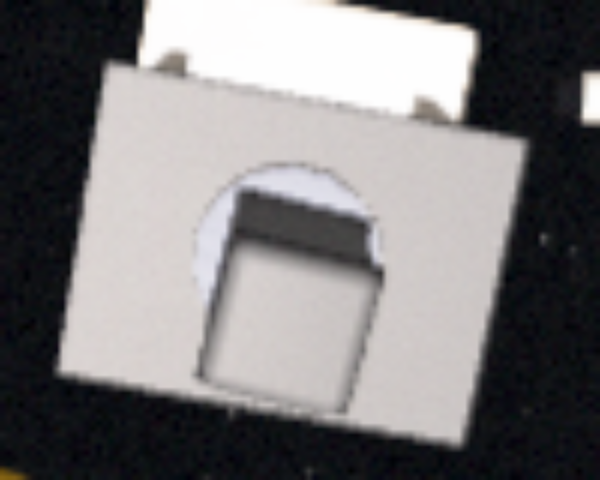

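```bash
python3 - <<'E'
from h import *
import pickle
np.set_printoptions(precision=4,suppress=True)
k,im=pickle.load(open('probe.pkl','rb'))
d=ray(k,np.array([(338,65),(205,335)])/1.5); c=np.array(k['position']); W=(c+d*(-c[2]/d[:,2])[:,None])[:,:2]
n=np.array([W[1,1]-W[0,1],-(W[1,0]-W[0,0])]); n/=np.linalg.norm(n); dist=abs(n@([.4122,-.2746]-W[0])); print('wall',W,dist)
yaw=np.deg2rad(-12.4); y=np.array([-np.sin(yaw),np.cos(yaw),0]); z=np.array([0,0,-1.]); x=np.cross(y,z)
print('body reach to wall', .0885*abs(n@y[:2])+.0375*abs(n@x[:2]))
Rt=R.from_matrix(np.c_[x,y,z]); q=qR(Rt); P=[.4122,-.2746]
assert dist>.115
r.move_to(P+[.30],q); r.move_l(P+[.218],vel=.12)
print('down',telemetry.current_wrist_force(),telemetry.current_t())
gripper_to(.0,35); print('open',telemetry.current_opening(),telemetry.current_finger_force(),telemetry.current_wrist_force())
r.move_l(P+[.32],vel=.12); r.hold(.2)
print('up',telemetry.current_opening(),telemetry.current_wrist_force(),telemetry.current_ee_pos(),telemetry.current_t(),telemetry.current_joints())
im=vision.snapshot('scene'); np.save('s2.npy',im)
for t in ['probe','probe_point']: print(t,[(np.round(d['at'],4),round(d['score'],2)) for d in models.mark_of(t,'scene')[:2]])
kw=vision.get_calibration('wrist'); iw=vision.snapshot('wrist'); pickle.dump((kw,iw),open('hand.pkl','wb'))
for t in ['probe','probe_point']: print(t,[(np.round(d['at'],4),round(d['score'],2)) for d in models.mark_of(t,'wrist')[:2]])
u,v=proj(vision.get_calibration('scene'),[.41,-.27,.25])[0].astype(int)
a=cv2.resize(im[v-60:v+60,u-60:u+60],(384,384)); save(np.hstack([a,iw[:,64:448]]),'hand.png',1)
E
```

```text
wall [[ 0.2447 -0.3326]
 [ 0.5416 -0.4997]] 0.1327027943671806
body reach to wall 0.09558897589748273
down [0.1392 0.2325 0.4847] 6.0167
open 0.023845185979051258 34.72820162773132 [-0.1157 -0.2607 -0.2034]
up 0.023733678997234997 [-0.1908  0.4945 -2.5202] [ 0.4119 -0.2743  0.3192] 8.2917 [-0.7282  0.1084  1.436   0.      1.5988 -2.0826]
probe [(array([ 0.4133, -0.2744,  0.2753]), 0.57)]
probe_point [(array([ 0.4073, -0.2734,  0.1945]), 0.56)]
probe []
probe_point [(array([ 0.4095, -0.2745,  0.1988]), 0.39)]
```

View pics/hand.png

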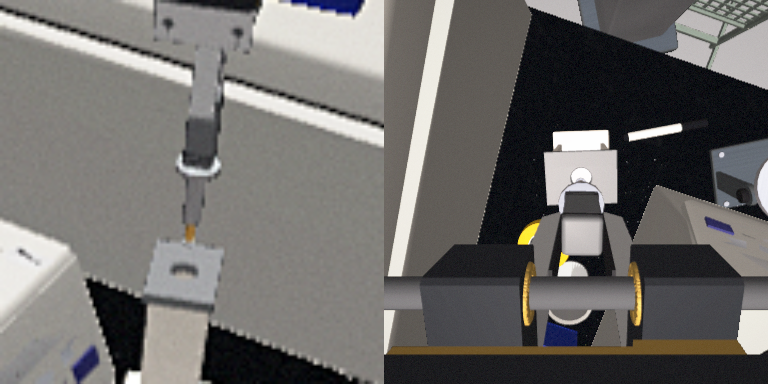

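The probe is held upright and clear of the stand: the tip at about z 0.196, above the 0.170 plate. Next I'll move to a hover 35 mm off the ring, square to the plate, and check.

```bash
cat > tgt.py <<'E'
from fit import *
p=pickle.load(open('p.pkl','rb')); Rm,C=plate(p); n=Rm.as_matrix()[:,2]; ring=face(p,circ(np.array([p[4]]),.028))[0]
z=-n; y=np.array([0,1.,0]); y-=z*(y@z); y/=np.linalg.norm(y); Rt=R.from_matrix(np.c_[np.cross(y,z),y,z]); q=qR(Rt); L=.1228
E
python3 - <<'E'
from tgt import *
e=telemetry.current_ee_pos(); r.move_l([e[0],e[1],.37],vel=.15)
H=ring+n*(L+.035); print('ring',ring,'H',H,inverse_kinematics(list(H),q))
r.move_to(list(H),q); r.hold(.2)
e=np.array(telemetry.current_ee_pos()); Ra=Rq(telemetry.current_tool_rot()); tip=e+Ra.apply([0,0,L])
print('ee err',e-H,'tool z vs -n deg',np.rad2deg(np.arccos(Ra.as_matrix()[:,2]@-n)),'tip-ring in plate',Rm.inv().apply(tip-ring),telemetry.current_wrist_force(),telemetry.current_t())
im=vision.snapshot('scene'); k=vision.get_calibration('scene')
for t in ['probe','probe_point','ring_mark']: print(t,[(np.round(d['at'],4),round(d['score'],2)) for d in models.mark_of(t,'scene')[:2]])
print(tip,proj(k,[tip,tip+n*.075,tip+n*.117,ring])); u,v=proj(k,tip)[0].astype(int); print(u-40,v-45)
kw=vision.get_calibration('wrist'); iw=vision.snapshot('wrist'); print('wrist',proj(kw,[tip,tip+n*.075,tip+n*.146,ring])); pickle.dump((k,im,kw,iw),open('hover.pkl','wb'))
a=cv2.resize(im[v-45:v+35,u-40:u+40],(384,384),interpolation=cv2.INTER_CUBIC); save(np.hstack([a,iw[:,64:448]]),'hover.png',1)
E
```

```text
ring [0.5001 0.0134 0.132 ] H [0.4603 0.013  0.2847] [-0.1599 -0.0952  1.7545  0.045   1.231  -1.7406]
ee err [ 0.0007 -0.0011  0.0002] tool z vs -n deg 0.04545624925178527 tip-ring in plate [ 0.0007 -0.0012  0.035 ] [ 0.0799 -0.06   -2.0249] 10.4333
probe [(array([0.4734, 0.0123, 0.2422]), 0.65)]
probe_point [(array([0.4868, 0.0111, 0.1629]), 0.6)]
ring_mark [(array([0.4995, 0.0147, 0.136 ]), 0.56)]
[0.492  0.0121 0.1661] [[284.673  203.2036]
 [295.1711 180.4483]
 [301.536  166.652 ]
 [280.4206 213.5208]]
244 158
wrist [[260.921  182.6051]
 [260.7199 202.7857]
 [260.372  237.6897]
 [262.0124 175.4297]]
```

View pics/hover.png

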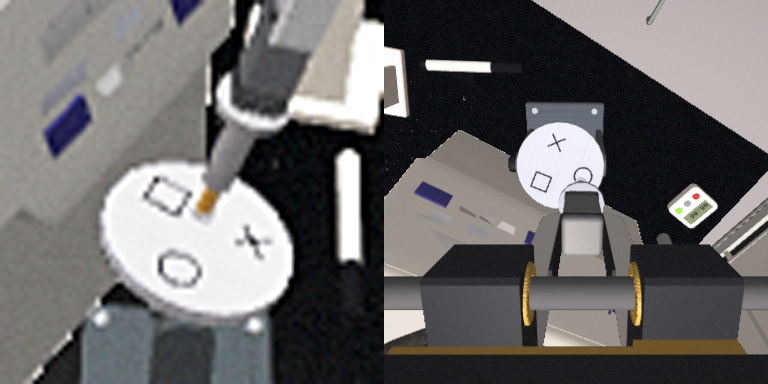

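The scene view shows the tip at px (285.5,202.5) and the ring at (281.5,213.8), which agrees with the model to about 1 px. Next is a guarded approach along the normal, correcting for the arm's steady offset.

```bash
cat > dn.py <<'E'
from tgt import *
def state():
    e=np.array(telemetry.current_ee_pos()); Ra=Rq(telemetry.current_tool_rot()); tip=e+Ra.apply([0,0,L])
    F=np.mean([telemetry.current_wrist_force() for _ in range(5)],axis=0)
    return e,Rm.inv().apply(tip-ring),np.rad2deg(np.arccos(Ra.as_matrix()[:,2]@-n)),Rm.inv().apply(F)
E
python3 - <<'E'
from dn import *
off=np.array([.0007,-.0011,.0002])
T=lambda h: list(ring+n*(L+h)-off)
r.move_l(T(.008),vel=.05); r.hold(.4); s=state(); F0=s[3]; print(s); 
hit=r.move_l(T(-.008),vel=.01,guard=2.5); r.hold(.3); s=state(); print(hit,s,'dF',s[3]-F0,telemetry.current_t())
pickle.dump((off,F0),open('d.pkl','wb'))
E
```

```text
(array([0.4665, 0.0141, 0.2586]), array([-0.0006,  0.0011,  0.0082]), np.float64(0.022023488005038692), array([-0.7075, -0.427 , -2.3396]))
True (array([0.4686, 0.0142, 0.2463]), array([-0.0019,  0.0011, -0.0043]), np.float64(0.10992546160742143), array([ 0.6019, -1.0087,  1.3007])) dF [ 1.3093 -0.5817  3.6403] 13.175
```

```bash
python3 - <<'E'
from dn import *
off,F0=pickle.load(open('d.pkl','rb'))
for i in range(3):
    s=state(); dF=s[3]-F0; comp=(dF[2]-1)/.5; cg=-(s[1][2]-.0009)*1e3; print('mm by force',comp,'by geom',cg,s[1],s[2],dF)
    d=8-(comp+cg)/2
    if abs(d)<.7: break
    r.move_l(list(s[0]-n*d*1e-3),q,vel=.01); r.hold(.4)
im=vision.snapshot('scene'); e=telemetry.current_ee_pos()
for t in ['probe_point','ring_mark']: print(t,[(np.round(d['at'],4),round(d['score'],2)) for d in models.mark_of(t,'scene')[:2]])
iw=vision.snapshot('wrist'); print(telemetry.current_t(),telemetry.current_opening())
a=cv2.resize(im[158:238,244:324],(384,384),interpolation=cv2.INTER_CUBIC); save(np.hstack([a,iw[:,64:448]]),'touch.png',1)
E
```

```text
mm by force 5.2805010875428975 by geom 5.1790578762487725 [-0.0019  0.0011 -0.0043] 0.10992546160742143 [ 1.3093 -0.5817  3.6403]
mm by force 7.414084727497521 by geom 7.920399562281077 [-0.0016  0.0011 -0.007 ] 0.004758828693184359 [ 1.6704 -0.7671  4.707 ]
probe_point []
ring_mark [(array([0.5003, 0.0139, 0.1352]), 0.93), (array([ 0.6892,  0.1581, -0.0006]), 0.55)]
14.1833 0.023851376444104844
```

View pics/touch.png

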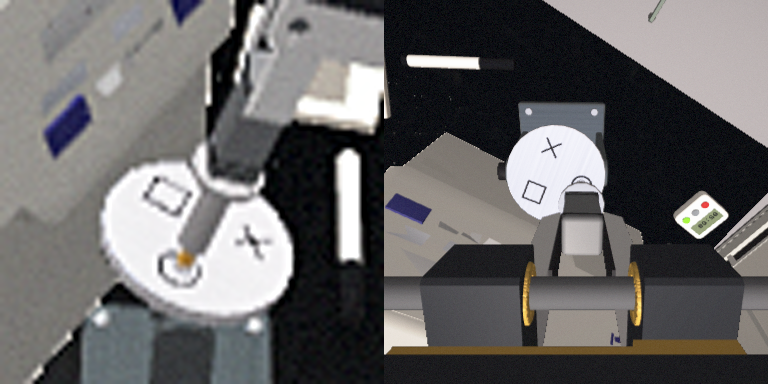

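The foot sits at (182,264) in the crop, inside the ring centred at (180,268). The plate hasn't moved and the spring is about 7.5–8 mm in, so I'm handing it in.

```bash
python3 -c "
from h import *
print(r.sign_off())"
```

```text
the job is handed in; nothing more can be done
None
```

I handed the job in with the probe still held on the plate: its point is inside the ring mark about 2 mm from the centre, square to within about 1–2° by the camera fit, and the spring is 7.4–7.9 mm in (half way is 8 mm). The robot clock was at about 14 s of the 38 s allowed, and the last pictures showed the stage and the bystanders in view unmoved.

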